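# Free the ratchet pawl and push the sample press lever down

### The job

Close the little sample press: its lever is held up by a ratchet. With the fingertips press the pawl's thumb tab down until the pawl snaps out of the ratchet wheel and stays out, then push the lever down by its cross grip, past the ratchet teeth, all the way to its stop, and take the hand away, leaving the lever down and the pawl out. Do not force or raise the lever, grasp nothing, and leave the other things on the bench where they are.

Things in the scene. Friction and masses are not known exactly. Their poses are not given: they have to be found in the camera images.
- press: grey bench press, fixed: foot 190 x 130 x 20 mm (110 mm to the front of the origin), head 140 x 60 mm, top 185 mm high, 18 mm ram in its front half up to 203 mm high. Origin on the table below the lever's pivot. Its -x is the front, where the lever points (towards the robot, yaw within 0.35 rad); lever on its -y side; ratchet wheel (82 mm across, on the lever's shaft) and pawl on its +y side
- pawl_tab (a point): centre of the upper face of the pawl's steel thumb tab, a plate 34 mm (press x) by 30 mm (press y), 6 mm thick, lying over the ratchet wheel about 242 mm above the table while the pawl is engaged, its free front edge tipped up by 0.25 rad. Pressed straight down it sinks about 33 mm in all and shifts under 4 mm level; nothing stands over it
- pawl (a joint): turn of the pawl, rad: 0 = engaged in the ratchet wheel, 0.50 = fully out, at its stop. Its pin is 70 mm above the lever's pivot and 64 mm behind the tab (press +x). Over-centre spring: let go below 0.25 it springs back in, beyond 0.25 it snaps out and stays; pressing the tab takes about 4 N, or up to 8 N if the lever bears on the pawl
- lever (a joint): turn of the lever, rad: 0 = fully raised (55 degrees above level), grows as it goes down, 1.20 = hard stop (14 degrees below level). Starts between 0.12 and 0.37. With the pawl engaged a tooth stops it at about 0.42 (0.47 at 30 N). It stays where it is left (stiff shaft); pushing it down at the grip takes 3 to 6 N. It also drives the ram down onto the sample cell in the press
- lever_grip (a point): middle of the lever's cross grip: black round bar, 22 mm in diameter, 85 mm long along press y, joined by the lever's flat steel arm 12 mm to the +y side of this point. It moves on a circle of 155 mm radius about lever_hinge in the press's x-z plane; the bar's axis is 240 to 270 mm above the table at the start and about 113 mm at the stop
- lever_hinge (a point): point on the lever's pivot axis (which runs along press y), 150 mm above the table, in the plane in which lever_grip moves
- beaker: open glass beaker, 64 mm across and 85 mm high, standing beside the press on the lever's side; origin under its centre; to be left alone
- cell_a: small aluminium sample cell with a rim, 36 mm across and 30 mm high, standing beside the press on the pawl's side, nearer the robot; origin under its centre; to be left alone
- cell_b: second sample cell, the same as cell_a, a little farther from the robot; origin under its centre; to be left alone
- jar: amber glass jar with a lid, 56 mm across and 70 mm high, behind the cells on the pawl's side; origin under its centre; to be left alone
- spatula: steel spatula with a broad blade, 170 mm long, lying across in front of the press under the lever; origin at its middle, on the table; to be left alone
- flask: white plastic bottle, 64 mm across and 170 mm high, farther out to one side of the press; origin under its centre; to be left alone
- mug: white mug, 80 mm across and 90 mm high, farther out to one side of the press; origin under its centre; to be left alone
- driver: screwdriver 190 mm long lying flat on the robot's right; origin at its middle, on the table; to be left alone

How it is judged:
By the outcome, as a careful person would: the job done as asked, in the order asked, and still so for the second after the job is handed in, with the robot touching nothing.
It also fails if it takes over 35 s, if anything falls off the work surface, if the arm or the gripper's body presses on something with over 40 N, if the wrist force passes 120 N, or if a joint passes its speed limit or range.

### The arm

A 6-joint arm with a two-finger parallel gripper is mounted at the origin on the work surface. World frame = base frame: x ahead of the robot, y to its left, z up, the work surface at z = 0. Lengths are in mm, angles in rad, forces in N, time in s.
With the tool pointing down it reaches from about 375 to 925 mm from the base axis. Payload 5.7 kg.
Tool frame: the origin (TCP) lies at the very end of the fingers, on their centre line; the grasp point (between the pads) lies 19 mm behind it (r.tcp_to_grasp is the distance from the TCP to the grasp point, in mm); y points along the fingers, x is the direction in which the jaws open and shut, and the axes are right-handed (so a half turn about y gives the same grasp; the last joint's range is limited). The gripper opens to 88 mm and grips with 3 to 60 N. Pads are 20 mm wide; open, the fingers measure 115 mm over their backs; the gripper's body (75 mm by 178 mm) begins 61 mm behind the grasp point.
Start: joints at [-1.264, 0.359, 1.51, -0, 1.272, -0.115], TCP at [245.623, -547.386, 222.623] pointing down, gripper open.
Joint ranges: [-2.97, 2.97], [-1.01, 2.36], [0.21, 2.38], [-0.96, 4.11], [0.2, 2.71], [-2.98, 2.98]. Speed limits (rad/s): [2.39, 2.39, 3.14, 3.14, 3.14, 3.14].

### API

Orientations are given as a rotation vector (axis times angle).
In Python, from bench import r, optics gives the robot as it stands. The module is installed in compiled form; this text tells all that it offers.
- The arm moves only by the tool apply_moves, never from a script. Its arguments are lists of equal length, an entry for each row: "grip": the finger opening in cm, from 0 to 8.78; "slide": the shift along the tool's x, y, z in cm, a list of three; "roll": the turn about the tool's y in degrees. In form: {"grip": [grip, ...], "slide": [[tx, ty, tz], ...], "roll": [roll, ...]}. A call has 1 to 20 rows; each row is the pose to reach, as a shift and turn from the pose commanded when the call began, along the tool's axes at that moment; what a row does not reach only later rows make up. A row lasts 1/10 s, in which the tool goes at most 50 mm and 8.59 degrees, less where a joint would pass 70% of its speed; a pose out of reach is approached as far as the arm can. A call with a gripper value outside its range is refused whole. The fingers move at their own pace and stop on an object; "squeeze" is the grip in N (left out, the last holds). Time passes only in rows, so rows that repeat a pose let the fingers close. It gives the time, the measured TCP pose, the force and the opening at its end, in the units of the state.
- r.read_state(): the state, without advancing time (a new reading comes with each control period).
- optics.read_camera(name): name is "scene" or "top"; returns a dict with "img" (384x512x3 uint8, red, green, blue), "range_z" (384x512 float32, mm along the optical axis (not along the pixel's ray), 0 where there is no reading), "K" (3x3 intrinsics, pixels), "origin" and "attitude" of the camera in the world. Camera axes: x right, y up, looking along -z (the intrinsics and any distortion apply to the point x, -y, -z); pixel columns grow to the right and rows downward; lengths in mm; the calibration is good to about 2 mm. A picture is of the moment at which its call begins.
- r.job_done(): hands the job in, once; it reports no verdict.
The state is a dict: "time": time; "q": joint angles; "joint_vel": joint speeds; "effort": joint torques, N m; "eef_pos": TCP position; "eef_rot": TCP orientation; "contact_force": force on the tool from outside, world axes, zero at the start; "torque": the same for the moment, N m; "width": finger opening in mm.
Only numpy, scipy, OpenCV 4.12 (cv2) and the standard library are available. Lean on these libraries where they do the work, as an engineer would, in place of code of your own. Each camera call takes 0.05 s, during which the arm holds its last target. There are 200 camera calls.

## Working session

There is one attempt and no reset: what is moved stays moved. The work goes in short steps, Python scripts to look and compute and a tool call to move; the robot and the scene stay as the last step left them, time stands still between calls to the robot, and variables do not carry over. Pictures are saved under pics/ and viewed, about 8 in all and at most 12, crops included, and the job is handed in when it is done.

Besides the shell and the picture viewer there is one more tool, called after "Request:" by a JSON object that holds its "name" and its "arguments". apply_moves: Moves the arm, as the interface text tells. Its arguments: {"type":"object","properties":{"grip":{"type":"array"},"slide":{"type":"array"},"roll":{"type":"array"},"squeeze":{"type":"number"}},"required":["grip","slide","roll"]}

```bash
mkdir -p pics
cat > h.py <<'E'
import numpy as np, cv2
from bench import r, optics
from scipy.spatial.transform import Rotation as R
def cam(n):
    c=optics.read_camera(n); A=np.array(c["attitude"],float)
    A=R.from_rotvec(A).as_matrix() if A.size==3 else (A if A.shape==(3,3) else R.from_quat(A).as_matrix())
    c["A"]=A; c["o"]=np.array(c["origin"],float).ravel()[:3]; return c
def cloud(c):
    K=c["K"]; z=c["range_z"].astype(float); v,u=np.mgrid[:z.shape[0],:z.shape[1]]
    P=np.stack([(u-K[0,2])/K[0,0]*z,-(v-K[1,2])/K[1,1]*z,-z],-1)@c["A"].T+c["o"]
    P[z==0]=np.nan; return P
E
python3 - <<'E'
from h import *
for n in("scene","top"):
    c=cam(n); print(n,{k:(np.round(v,3).tolist() if np.size(v)<20 else np.shape(v)) for k,v in c.items()})
    cv2.imwrite(f"pics/{n}0.png",cv2.resize(c["img"][:,:,::-1],(800,600)))
    P=cloud(c); np.save(n+"_P.npy",P); cv2.imwrite(n+"_img.png",c["img"][:,:,::-1])
    print(np.nanpercentile(P[...,2],[5,25,50,95]))
print(r.read_state())
E
```

```text
scene {'img': (384, 512, 3), 'range_z': (384, 512), 'K': [[426.294, 0.0, 247.344], [0.0, 426.294, 202.265], [0.0, 0.0, 1.0]], 'origin': [1240.373, 490.086, 939.402], 'attitude': [0.44, 0.901, 2.03], 'A': [[-0.577, -0.563, 0.592], [0.817, -0.379, 0.435], [-0.02, 0.735, 0.678]], 'o': [1240.373, 490.086, 939.402]}
[-396.26850127   -1.71631254    0.62187528  346.18945427]
top {'img': (384, 512, 3), 'range_z': (384, 512), 'K': [[379.448, 0.0, 251.628], [0.0, 379.448, 193.41], [0.0, 0.0, 1.0]], 'origin': [510.408, -13.62, 1268.536], 'attitude': [0.037, -0.016, -1.583], 'A': [[-0.013, 0.999, -0.034], [-1.0, -0.013, -0.013], [-0.014, 0.034, 0.999]], 'o': [510.408, -13.62, 1268.536]}
[-752.08716665   -2.0587619     0.79387778  442.80609401]
{'time': 0.1, 'q': array([-1.26407848e+00,  3.59399842e-01,  1.51130445e+00,  9.24723411e-06,
        1.27252974e+00, -1.15114797e-01]), 'joint_vel': array([ 0.00069941, -0.00083173, -0.00286438,  0.00078412, -0.00014952,
        0.00059596]), 'effort': array([ 1.41903189e-05, -5.16358101e+01, -2.71407187e+01,  6.75975974e-02,
        2.76186748e-02, -4.02002570e-05]), 'eef_pos': array([ 245.45865551, -546.81199734,  221.92091651]), 'eef_rot': array([-1.37865289,  0.89401336, -0.89194162]), 'contact_force': array([-0.3795435 ,  0.32140604, -0.63804126]), 'torque': array([ 0.02075133, -0.08866497, -0.04611617]), 'width': 88.10436897057892}
```

View pics/scene0.png

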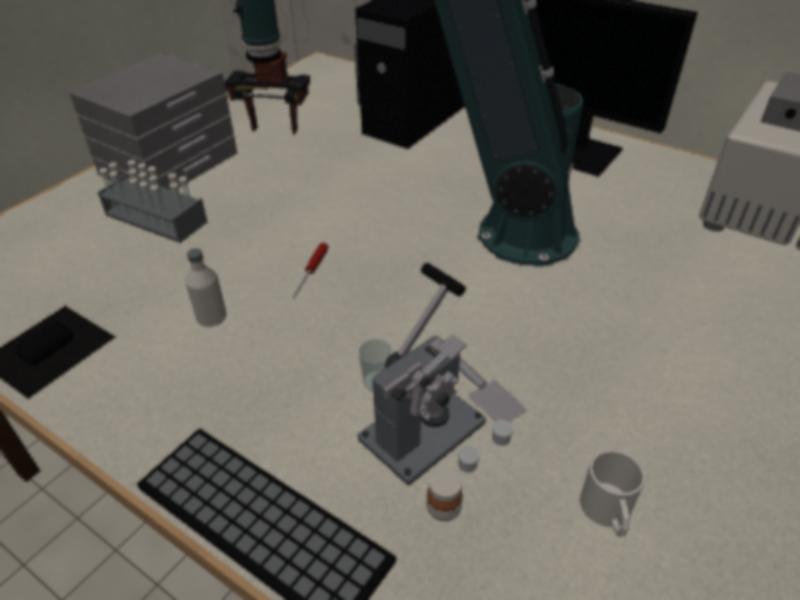

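View pics/top0.png

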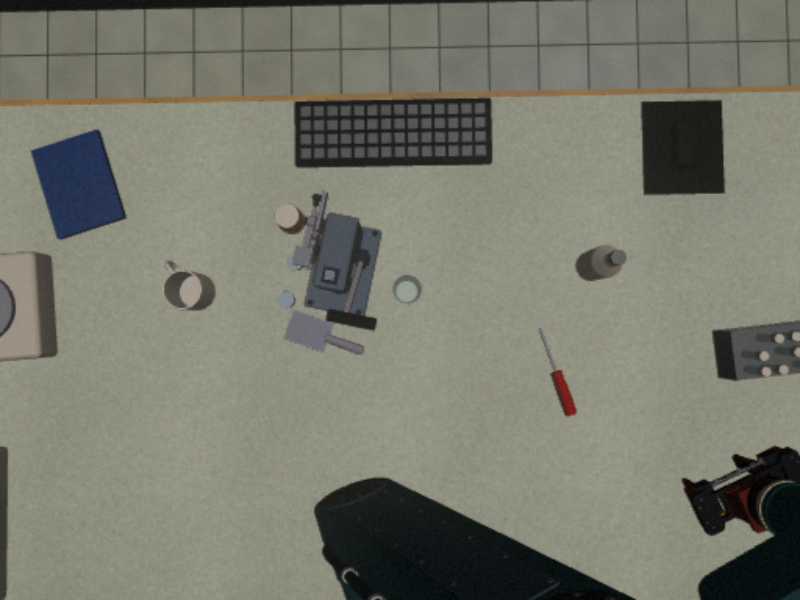

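The scene view shows the press at about (425,400) with its lever raised. In the top view the tab is at about (303,256), the grip bar at (352,320), the cells at (295,265) and (286,299), and the beaker at (407,290). Next I'll measure them with depth.

Run:
```python
from h import *
P=np.load("top_P.npy"); im=cv2.imread("top_img.png").astype(int); s=512/800
print("toolR\n",R.from_rotvec(r.read_state()["eef_rot"]).as_matrix().round(3))
x0,x1,y0,y1=[int(a*s) for a in(265,440,180,345)]
sub=np.zeros(im.shape[:2],bool); sub[y0:y1,x0:x1]=1
br=im.max(-1); z=P[...,2]
def rect(m,n):
    k,l,st,_=cv2.connectedComponentsWithStats(m.astype(np.uint8))
    for i in range(1,k):
        if st[i,4]>=15:
            Q=P[l==i]; Q=Q[np.isfinite(Q[:,2])]; q=cv2.minAreaRect(Q[:,:2].astype(np.float32))
            print(n,st[i],"med",np.median(Q,0).round(1),"zmax",np.percentile(Q[:,2],[5,95]).round(1),"rect",np.round(q[0],1),np.round(q[1],1),round(q[2],1))
rect(sub&(br<60)&(z>215),"grip"); rect(sub&(z>222)&(br>=60),"high")
rect(sub&(z>170)&(z<192),"head"); rect(sub&(z>13)&(z<24),"foot");rect(sub&(z>196)&(z<210),"ram")
# grid z near tab
np.set_printoptions(linewidth=220)
print(z[152:176:1,184:206].round(0).astype(int)); print(br[152:176,184:206])
a=im[110:225,165:285].astype(np.uint8); cv2.imwrite("pics/t1.png",cv2.resize(a,None,fx=5,fy=5,interpolation=cv2.INTER_CUBIC)[:600])
# scene cam consistency
P2=np.load("scene_P.npy"); im2=cv2.imread("scene_img.png"); P=P2; z=P[...,2]; br=im2.max(-1)
sub=np.zeros(z.shape,bool); sub[int(250*s):int(500*s),int(340*s):int(530*s)]=1
rect(sub&(br<60)&(z>215),"grip2"); rect(sub&(z>222)&(br>=60),"high2")
a=im2[160:310,215:345]; cv2.imwrite("pics/s1.png",cv2.resize(a,None,fx=4,fy=4,interpolation=cv2.INTER_CUBIC))
```

```text
toolR
 [[ 0.409 -0.     0.912]
 [-0.912  0.002  0.409]
 [-0.002 -1.     0.   ]]
grip [200 124   6   8  29] med [732.  135.4 224.5] zmax [220.5 228.6] rect [730.4 133.8] [18. 13.] 2.2
grip [209 198  32  13 241] med [517.3  71.3 263. ] zmax [256.9 266.9] rect [518.3  71.6] [82.8 22.5] 78.0
high [187 122  22  49 316] med [658.8 148.6 235.5] zmax [226.8 246.3] rect [679.4 145.4] [ 30.2 139.1] 75.8
high [220 186   7  14  53] med [547.5  77.9 237.7] zmax [222.9 252. ] rect [548.4  78.2] [10.  36.8] 77.0
head [200 136  30  51 982] med [644.4 104.7 185.3] zmax [180.3 189.2] rect [643.  109.6] [ 65.9 139.8] 77.6
head [198 150   5  13  32] med [660.4 148.3 178.9] zmax [172.1 188.2] rect [657.6 149.7] [ 8.  32.7] 77.4
head [227 168   5   9  28] med [609.5  64.9 180.5] zmax [171.9 190.3] rect [609.6  65.1] [ 9.4 24.5] 79.3
foot [224 145  20  57 428] med [617.6  60.2  20. ] zmax [16.3 23.6] rect [620.4  61.2] [ 42.  185.2] 81.7
foot [195 168  29  31 320] med [565.4 153.3  20.1] zmax [16.5 23.3] rect [585.3 140.8] [88. 94.] 77.5
foot [225 168   3  12  18] med [623.   86.7  20.1] zmax [17.5 21.9] r
[... 13686 characters left out ...]
9  90  92]
 [146 147 146 143 145 147 146 147 145 144 147 145 142 145 121  94  91  67  80  89  91  88]]
grip2 [270 169  28  20 209] med [525.6  78.5 260.7] zmax [252.8 264.5] rect [523.3  75.2] [82.  16.1] 79.5
grip2 [268 239   9   9  33] med [698.2 154.4 222.3] zmax [217.2 227. ] rect [691.1 155.4] [ 7.9 25.1] 77.3
grip2 [249 243  13  14  84] med [735.8 133.2 222.4] zmax [216.3 226. ] rect [726.4 136.8] [18.8 37.5] 79.9
high2 [269 172  30  28 143] med [539.4  82.5 242.6] zmax [224.4 259.9] rect [543.   73.3] [86.5 50.9] 89.7
high2 [246 214  53  39 452] med [667.  149.1 233.2] zmax [225.5 245.2] rect [681.7 145. ] [ 29.9 138.3] 75.2<stdin>:17: RuntimeWarning: invalid value encountered in cast
```

View pics/t1.png

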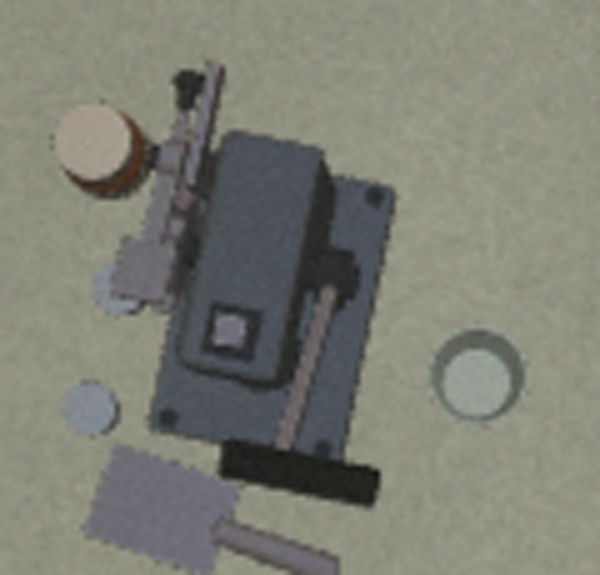

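View pics/s1.png

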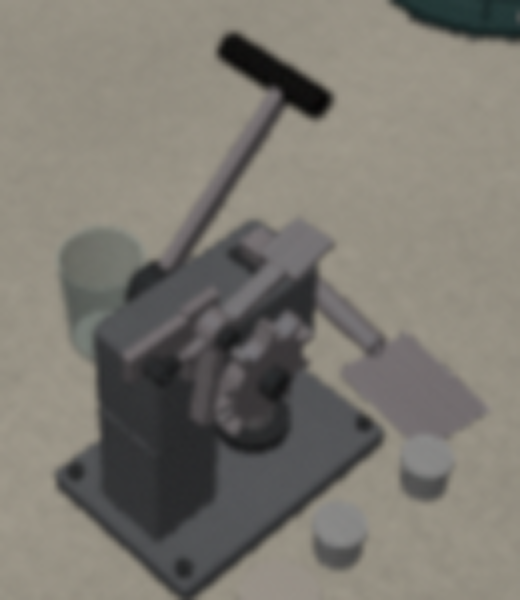

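The crops show the tab at about (142,270) in the top crop, the head axis at about -12.4° yaw, and the grip bar at (300,475). Both views agree on the grip to within a few mm. Now I'll get the tab centre, the hinge and the moves.

```bash
cat >> h.py <<'E'
YAW=np.deg2rad(-12.4); EX=np.array([np.cos(YAW),np.sin(YAW),0]); EY=np.array([-EX[1],EX[0],0])
def slide(target):
    s=r.read_state(); M=R.from_rotvec(s["eef_rot"]).as_matrix()
    return (M.T@(np.array(target)-s["eef_pos"])/10).round(2), M
E
python3 - <<'E'
from h import *
for n in("top","scene"):
    P=np.load(n+"_P.npy"); Q=P.reshape(-1,3); Q=Q[np.isfinite(Q[:,2])]
    Q=Q[(abs(Q[:,0]-650)<60)&(abs(Q[:,1]-150)<40)&(Q[:,2]>226)]
    a,b=Q@EX,Q@EY
    # tab = part lying to +y of the spine: histogram
    for lo in np.arange(np.floor(a.min()),a.max(),6):
        m=(a>=lo)&(a<lo+6); 
        if m.sum()>2: print(n,lo,m.sum(),"y",b[m].min().round(1),b[m].max().round(1),"z",np.median(Q[m,2]).round(1))
    print(EX*0)
g=np.array([519.5,73,254]); h=g+EX*115; print("hinge press coords",h@EX,h@EY,"grip",g@EX,g@EY)
E
```

```text
top 563.0 25 y 274.9 302.7 z 245.8
top 569.0 24 y 276.2 303.9 z 244.0
top 575.0 24 y 274.7 303.0 z 243.7
top 581.0 24 y 274.9 303.5 z 241.8
top 587.0 24 y 274.9 304.2 z 239.8
top 593.0 17 y 276.4 301.3 z 239.5
top 599.0 9 y 284.0 295.1 z 236.0
top 605.0 10 y 283.4 294.9 z 234.5
top 611.0 10 y 284.1 294.8 z 233.1
top 617.0 10 y 283.5 294.6 z 231.5
top 623.0 10 y 284.0 295.6 z 230.0
top 629.0 15 y 272.7 294.8 z 228.1
top 635.0 18 y 272.4 302.3 z 231.5
top 641.0 24 y 273.4 300.3 z 232.1
top 647.0 17 y 272.5 301.3 z 230.8
top 653.0 6 y 273.0 280.0 z 232.7
top 659.0 7 y 272.7 280.7 z 229.8
[ 0. -0.  0.]
scene 566.0 29 y 275.9 304.6 z 245.2
scene 572.0 32 y 276.4 305.2 z 244.2
scene 578.0 30 y 278.9 305.2 z 242.5
scene 584.0 30 y 276.3 304.6 z 240.4
scene 590.0 31 y 277.1 304.5 z 239.7
scene 596.0 27 y 277.4 302.2 z 236.6
scene 602.0 18 y 283.8 296.3 z 233.8
scene 608.0 14 y 285.2 297.7 z 233.3
scene 614.0 17 y 284.0 297.1 z 231.7
scene 620.0 13 y 283.9 296.1 z 230.3
scene 626.0 12 y 284.4 295.1 z 228.3
scene 632.0 16 y 276.0 296.2 z 227.5
scene 638.0 19 y 272.8 295.7 z 231.4
scene 644.0 29 y 274.2 302.1 z 230.8
scene 650.0 28 y 274.4 301.9 z 230.1
scene 656.0 12 y 274.8 288.7 z 230.7
scene 662.0 6 y 272.9 282.7 z 228.5
[ 0. -0.  0.]
hinge press coords 606.7055697114047 182.8520787816836 grip 491.7055697114046 182.8520787816836
```

Run:
```python
from h import *
t=EX*581.5+EY*290
for z in(340,290): print(t.round(1),slide(t+[0,0,z])[0])
M=slide(t)[1]; print("roll so that tool x -> -EY:", np.rad2deg(np.arctan2(M[:,2]@-EY, M[:,0]@-EY)))
```

```text
[630.2 158.4   0. ] [-48.6  -11.72  63.98]
[630.2 158.4   0. ] [-48.59  -6.72  63.98]
roll so that tool x -> -EY: -36.5691071216205
```

Request:
{"name": "apply_moves", "arguments": {"grip": [0,0,0,0,0,0,0,0,0,0,0,0,0,0,0,0,0,0,0,0], "slide": [[0,-5,0],[0,-10,0],[0,-12,0],[-48.6,-12,64],[-48.6,-12,64],[-48.6,-12,64],[-48.6,-12,64],[-48.6,-12,64],[-48.6,-12,64],[-48.6,-12,64],[-48.6,-12,64],[-48.6,-12,64],[-48.6,-12,64],[-48.6,-12,64],[-48.6,-12,64],[-48.6,-12,64],[-48.6,-12,64],[-48.6,-12,64],[-48.6,-12,64],[-48.6,-12,64]], "roll": [0,0,0,5,10,15,20,25,30,36.6,36.6,36.6,36.6,36.6,36.6,36.6,36.6,36.6,36.6,36.6]}}

```text
time: 2.1
eef_pos: [632.1, 163.2, 341.1]
eef_rot: [-1.1, 1.366, -1.362]
contact_force: [0.2, -0.2, 0.4]
width: 0.6
```

Run:
```python
from h import *
s=r.read_state();t=EX*581.5+EY*290
for z in(300,250): sl,M=slide(t+[0,0,z]); print(sl)
print(s["time"],s["eef_pos"],s["q"].round(2),s["width"],s["contact_force"],M.round(3),M[:,0]@-EY)
```

```text
[ 0.52  4.11 -0.08]
[ 0.53  9.11 -0.07]
2.1 [632.05900799 163.16132116 341.13971399] [0.15 0.36 1.22 0.   1.56 1.93] 0.5641342243303169 [ 0.20863579 -0.20303336  0.43439525] [[-0.211 -0.001  0.978]
 [-0.978  0.002 -0.211]
 [-0.002 -1.    -0.001]] 0.9999896347933901
```

Request:
{"name": "apply_moves", "arguments": {"grip": [0,0,0,0,0,0], "slide": [[0,3,0],[0,6,0],[0,8.2,0],[0,8.2,0],[0,8.2,0],[0,8.2,0]], "roll": [0,0,0,0,0,0]}}

```text
time: 2.7
eef_pos: [631.4, 157.8, 262.4]
eef_rot: [-1.096, 1.366, -1.368]
contact_force: [0.3, -0.2, 1.2]
width: -0.1
```

Run:
```python
from h import *
t=EX*581.5+EY*290; s=r.read_state(); print(s["eef_pos"],slide(t+[0,0,244])[0],s["contact_force"])
c=cam("scene"); a=c["img"][130:310,180:345,::-1]; cv2.imwrite("pics/s2.png",cv2.resize(a,None,fx=3,fy=3,interpolation=cv2.INTER_CUBIC))
```

```text
[631.44417169 157.8041146  262.36539759] [-0.03  1.84 -0.14] [ 0.32148307 -0.17903957  1.23740647]
```

View pics/s2.png

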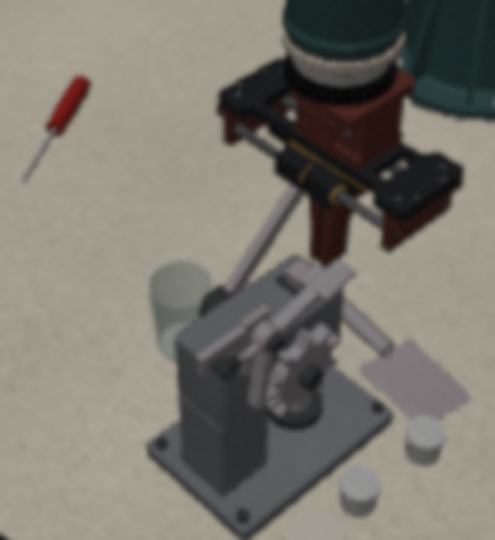

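The closed fingertips stand right over the tab, at about (327,262) over (328,275). Now I'll press gradually.

Request:
{"name": "apply_moves", "arguments": {"grip": [0,0,0,0,0,0], "slide": [[0,1,-0.1],[0,1.6,-0.1],[0,2.1,-0.1],[0,2.5,-0.1],[0,2.5,-0.1],[0,2.5,-0.1]], "roll": [0,0,0,0,0,0]}}

```text
time: 3.35
eef_pos: [629.5, 158.3, 235.6]
eef_rot: [-1.099, 1.367, -1.367]
contact_force: [-1.9, 0.5, 2.7]
width: 0.5
```

Request:
{"name": "apply_moves", "arguments": {"grip": [0,0,0,0,0,0,0], "slide": [[0,0.4,0],[0,0.8,0],[0,1.2,0],[0,1.6,0],[0,2.0,0],[0,2.2,0],[0,2.2,0]], "roll": [0,0,0,0,0,0,0]}}

```text
time: 4.05
eef_pos: [629.4, 158.2, 213.2]
eef_rot: [-1.099, 1.368, -1.367]
contact_force: [-0.5, 0.4, 0.0]
width: 0.4
```

Request:
{"name": "apply_moves", "arguments": {"grip": [0,0,0,0,0,0], "slide": [[0,-3,0],[0,-8,0],[0,-13,0],[0,-16,0],[0,-16,0],[0,-16,0]], "roll": [0,0,0,0,0,0]}}

```text
time: 4.65
eef_pos: [629.8, 158.3, 374.2]
eef_rot: [-1.097, 1.366, -1.368]
contact_force: [-0.2, 0.0, -0.6]
width: 0.3
```

Run:
```python
from h import *
c=cam("scene"); P=cloud(c); a=P@EX;b=P@EY;z=P[...,2]
m=(a>562)&(a<600)&(b>272)&(b<308)&(z>190)&(z<260); print("tab z",m.sum(),np.percentile(z[m],[5,50,95]), "mean ab",a[m].mean(),b[m].mean())
g=(abs(a-495)<40)&(abs(b-183)<60)&(z>200)&(z<285)&(c["img"].max(-1)<60); Q=np.c_[a[g],b[g],z[g]]; print("grip",g.sum(),np.percentile(Q,[2,50,98],axis=0).round(1))
s=r.read_state(); print(s["eef_pos"],s["contact_force"]); print("to grip",[slide(EX*491.7+EY*182.9+[0,0,zz])[0] for zz in(300,)])
cv2.imwrite("pics/s3.png",cv2.resize(c["img"][130:310,180:345,::-1],None,fx=3,fy=3,interpolation=cv2.INTER_CUBIC))
```

```text
tab z 128 [203.49119173 208.48038947 212.19289407] mean ab 582.2376248245117 291.7800292421855
grip 197 [[488.4 146.7 250.8]
 [497.8 186.7 260.8]
 [502.8 225.5 265.3]]
[629.0764581  158.15809917 372.66557769] [-0.73027102 -0.09666063  0.17773255]
to grip [array([10.67,  7.28, -8.86])]
```

View pics/s3.png

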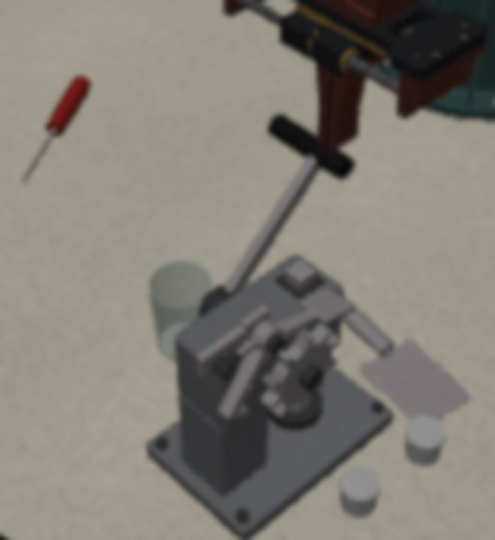

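The tab has dropped from 242 to 208 mm and stayed there with the hand clear, so the pawl is fully out. The lever has not moved: its bar is still at about (311,147) in the crop. Now I'll move to above the grip bar.

Request:
{"name": "apply_moves", "arguments": {"grip": [0,0,0,0,0,0,0,0,0], "slide": [[4,0,-3],[8,0,-6],[11.2,0,-9],[11.2,2,-9],[11.2,5,-9],[11.2,8,-9],[11.2,8.8,-9],[11.2,8.8,-9],[11.2,8.8,-9]], "roll": [0,0,0,0,0,0,0,0,0]}}

```text
time: 5.6
eef_pos: [517.9, 68.3, 286.0]
eef_rot: [-1.099, 1.367, -1.367]
contact_force: [0.8, 0.4, 0.5]
width: 0.4
```

Run:
```python
from h import *
s=r.read_state(); p=s["eef_pos"]; print(p@EX,p@EY,p[2],s["contact_force"])
for al in(42,36,30,24,18,12,6,0,-6,-12,-14):
    q=np.deg2rad(al); print(al,slide(EX*(607-155*np.cos(q))+EY*178+[0,0,161+155*np.sin(q)])[0])
```

```text
491.16055099905935 177.9018694057853 285.97915903821945 [0.75248981 0.41284682 0.4769879 ]
42 [-0.01  2.13  0.07]
36 [-0.01  3.39 -0.96]
30 [-0.01  4.75 -1.84]
24 [-0.01  6.19 -2.58]
18 [-0.01  7.71 -3.16]
12 [-0.01  9.28 -3.58]
6 [-1.000e-02  1.088e+01 -3.830e+00]
0 [-1.00e-02  1.25e+01 -3.91e+00]
-6 [-1.000e-02  1.412e+01 -3.830e+00]
-12 [-1.000e-02  1.572e+01 -3.580e+00]
-14 [-1.000e-02  1.625e+01 -3.450e+00]
```

Request:
{"name": "apply_moves", "arguments": {"grip": [0,0,0,0,0,0,0,0,0,0], "slide": [[0,1,0.1],[0,1.8,0.1],[0,2.2,0],[0,2.8,-0.5],[0,3.4,-1],[0,4.1,-1.4],[0,4.8,-1.8],[0,5.5,-2.2],[0,6.2,-2.6],[0,6.2,-2.6]], "roll": [0,0,0,0,0,0,0,0,0,0]}}

```text
time: 6.6
eef_pos: [490.7, 74.1, 223.0]
eef_rot: [-1.1, 1.369, -1.366]
contact_force: [0.5, -0.1, -0.2]
width: 1.0
```

Run:
```python
from h import *
s=r.read_state(); p=s["eef_pos"]; print(p@EX,p@EY,p[2],s["contact_force"])
c=cam("scene"); P=cloud(c); a=P@EX;b=P@EY;z=P[...,2]
m=(a>562)&(a<600)&(b>272)&(b<308)&(z>190)&(z<260); print("tab z",m.sum(),np.median(z[m]))
cv2.imwrite("pics/s4.png",cv2.resize(c["img"][130:310,180:345,::-1],None,fx=3,fy=3,interpolation=cv2.INTER_CUBIC))
```

```text
463.33197252510007 177.72859883984694 222.9693359473324 [ 0.47972212 -0.09310161 -0.24293916]
tab z 128 208.969404423159
```

View pics/s4.png

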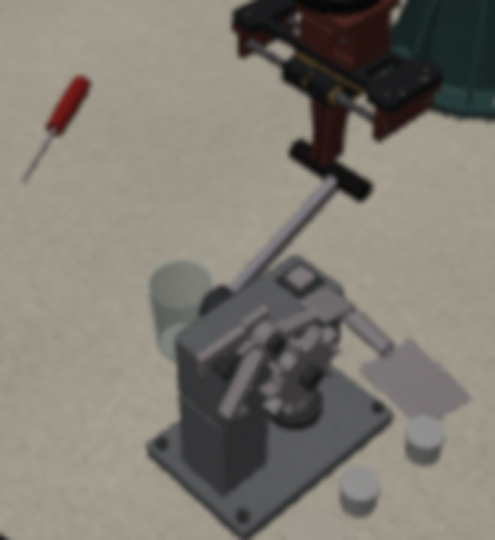

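The bar has moved down to about (330,170) and the pawl is still out. The force reads zero, so I'll check where the bar really is relative to the fingertip.

Run:
```python
from h import *
for n in("scene","top"):
    c=cam(n); P=cloud(c); a=P@EX;b=P@EY;z=P[...,2]
    for lo,hi in((140,162),(194,228)):
        g=(abs(a-470)<45)&(b>lo)&(b<hi)&(z>150)&(z<270)&(c["img"].max(-1)<60); Q=np.c_[a[g],b[g],z[g]]
        if len(Q): print(n,len(Q),np.percentile(Q,[3,50,97],axis=0).round(1).tolist())
```

```text
scene 37 [[459.8, 145.3, 211.3], [470.7, 153.0, 218.7], [475.6, 160.5, 222.9]]
scene 81 [[461.9, 195.1, 210.5], [470.4, 213.1, 218.5], [475.0, 225.8, 223.1]]
```

The bar top is at z≈222 with its axis at a≈465, and the tip is at z 223, a 463, so the tip is squarely on the bar. I'll continue along the arc.

Request:
{"name": "apply_moves", "arguments": {"grip": [0,0,0,0,0,0,0,0,0,0,0,0,0,0], "slide": [[0,0.8,-0.3],[0,1.5,-0.6],[0,2.3,-0.8],[0,3.1,-1.0],[0,3.9,-1.1],[0,4.7,-1.2],[0,5.5,-1.3],[0,6.3,-1.3],[0,7.1,-1.3],[0,7.9,-1.2],[0,8.7,-1.1],[0,9.3,-1.0],[0,9.7,-0.9],[0,9.7,-0.9]], "roll": [0,0,0,0,0,0,0,0,0,0,0,0,0,0]}}

```text
time: 8.15
eef_pos: [483.8, 75.7, 126.2]
eef_rot: [-1.098, 1.367, -1.367]
contact_force: [0.1, 0.2, -0.1]
width: 0.9
```

Request:
{"name": "apply_moves", "arguments": {"grip": [0,0,0,0], "slide": [[0,0.1,0],[0,0.2,0],[0,0.3,0],[0,0.3,0]], "roll": [0,0,0,0]}}

```text
time: 8.55
eef_pos: [484.5, 75.7, 124.2]
eef_rot: [-1.097, 1.366, -1.368]
contact_force: [0.8, -0.5, 3.8]
width: 0.8
```

Request:
{"name": "apply_moves", "arguments": {"grip": [0,0,0,0], "slide": [[0,0.1,0],[0,0.2,0],[0,0.3,0],[0,0.3,0]], "roll": [0,0,0,0]}}

```text
time: 8.95
eef_pos: [484.7, 75.7, 123.2]
eef_rot: [-1.096, 1.365, -1.368]
contact_force: [-4.0, -0.7, 25.1]
width: 0.2
```

Commanding 3 mm further moved the tip only 1 mm and the force rose to 25 N, so the lever is at its hard stop. I'll retreat upward.

Request:
{"name": "apply_moves", "arguments": {"grip": [0,0,0,0,0,0,0,0,0,0,0,0], "slide": [[0,-0.5,0],[0,-2,0],[0,-5,0],[0,-10,0],[0,-15,0],[0,-20,0],[5,-22,-4],[9,-22,-7],[13,-22,-8],[17,-22,-8],[20,-22,-8],[20,-22,-8]], "roll": [0,0,0,0,0,0,0,0,0,0,0,0]}}

```text
time: 10.15
eef_pos: [361.1, -104.9, 340.6]
eef_rot: [-1.097, 1.37, -1.371]
contact_force: [-0.5, 0.2, 0.6]
width: 0.1
```

Run:
```python
from h import *
s=r.read_state(); print(s["time"],s["eef_pos"],s["contact_force"])
for n in("scene","top"):
    c=cam(n); P=cloud(c); a=P@EX;b=P@EY;z=P[...,2]
    m=(a>562)&(a<600)&(b>272)&(b<308)&(z>190)&(z<260); print(n,"tab z",m.sum(),np.median(z[m]))
    g=(abs(a-457)<40)&(abs(b-183)<60)&(z>90)&(z<180)&(c["img"].max(-1)<60); Q=np.c_[a[g],b[g],z[g]]
    if len(Q): print(n,"grip",len(Q),np.percentile(Q,[3,50,97],axis=0).round(1).tolist())
    i=c["img"][:,:,::-1]; i=i[130:330,150:430] if n=="scene" else i[100:260,100:420]
    cv2.imwrite(f"pics/{n}5.png",cv2.resize(i,None,fx=2.5,fy=2.5,interpolation=cv2.INTER_CUBIC))
```

```text
10.15 [ 361.12262618 -104.89747132  340.56880184] [-0.46888516  0.20508351  0.6195186 ]
scene tab z 128 208.79812326681395
scene grip 152 [[453.5, 146.9, 113.2], [461.8, 185.5, 121.3], [467.6, 225.1, 125.2]]
top tab z 136 209.84513257019762
top grip 179 [[444.9, 143.1, 115.1], [454.4, 180.1, 122.7], [464.1, 220.1, 128.2]]
```

View pics/scene5.png

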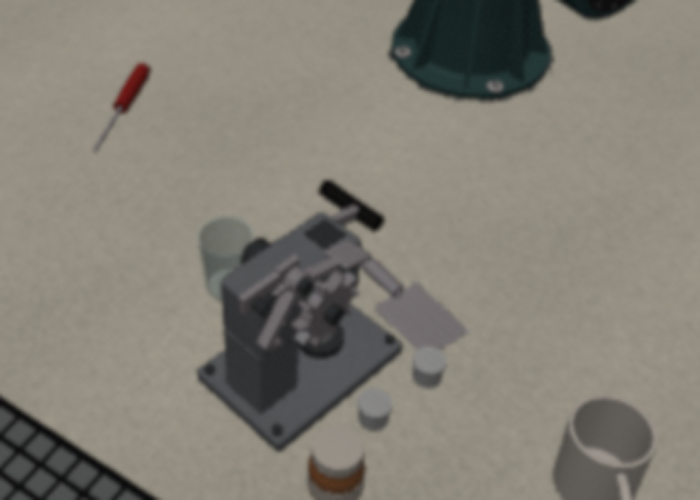

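View pics/top5.png

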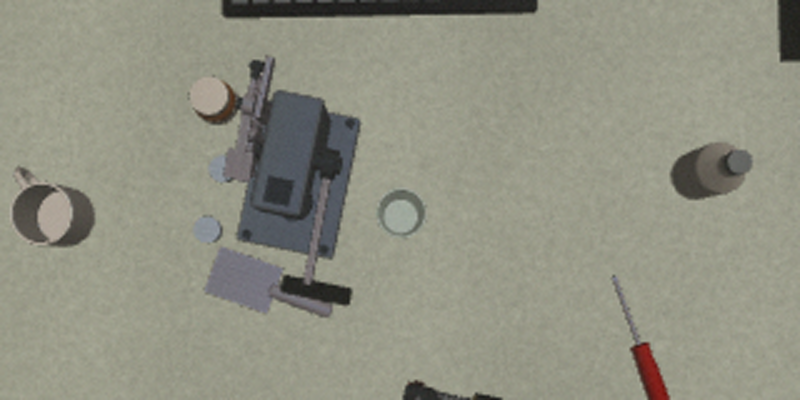

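The lever is down, with the bar at (350,205) in the scene crop and its top at z≈124. The pawl is out, with the tab at z≈209. The other objects are where they were and the hand is clear.

```bash
python3 -c "from bench import r; print(r.job_done())"
```

```text
the job is handed in; nothing more can be done
None
```

The press is closed: the lever is down at its stop, the pawl is out, and the hand is clear. The job is handed in at about 10 s of robot time.

- **Pawl:** I pressed the thumb tab straight down with closed fingertips, using little force (the highest reading was about 3 N). The tab went from 242 to about 209 mm high and stayed there after I let go, so the pawl snapped fully out. It read the same at the end from both cameras.
- **Lever:** I pushed the cross grip down along its arc. At the bottom, commanding 3 mm more moved the tip only 1 mm and the force rose to 25 N, so it was on the hard stop. With the hand away, the bar's top is at about 124 mm, which matches the 113 mm axis height given for the stop.
- **Other things:** in the last pictures the beaker, cells, jar, spatula, flask, mug and driver look unmoved. I checked this by eye only.
- **Disagreements:** the two cameras differed by up to about 7 mm on the bar's position, because each sees a different side of it. The force read near zero whenever I paused partway down, but a depth check partway showed the tip was on the bar.

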